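Wedge the leaning drawer chest level

ROBOT

A 6-joint arm with a two-finger parallel gripper is mounted at the origin on a cart in front of the work surface, level with it; the furniture and walls round the work are solid. World frame = base frame: x ahead of the robot, y to its left, z up, the work surface at z = 0. Lengths are in m, angles in rad, forces in N, time in s.
With the tool pointing down it reaches from about 0.225 to 0.875 m from the base axis. Payload 3.4 kg.
Tool frame: the origin (TCP) lies at the very end of the fingers, on their centre line; the grasp point (between the pads) lies 19 mm behind it (manip.pinch_z is the distance from the TCP to the grasp point, in m); z points along the fingers, y is the line along which they close (so a half turn about z gives the same grasp; the last joint's range is limited). The gripper opens to 85 mm and grips with 20 to 120 N. Pads are 22 mm wide; open, the fingers measure 114 mm over their backs; the gripper's body (76 mm by 85 mm) begins 54 mm behind the grasp point. The pads swing forward as they close: fully open they stand 13 mm farther back than shut.
Start: joints at [1.225, 0.276, 1.505, -0, 1.361, -0.121], TCP at [0.128, 0.561, 0.231] pointing down, gripper open.
Joint ranges: [-2.89, 2.89], [-0.75, 2.08], [0.22, 2.7], [-1.18, 4.32], [0.11, 2.71], [-2.7, 2.7]. Speed limits (rad/s): [2.57, 2.57, 3.14, 3.14, 3.14, 3.14].

INTERFACE

Orientations are given as a unit quaternion [w, x, y, z].
In Python, from rig import manip gives the robot as it stands. The module is installed in compiled form; this text tells all that it offers.
- The arm moves only by the shell command python3 -m jog 'ROWS' [FORCE]. ROWS is JSON, a list of rows, each an object of numbers: "dx", "dy", "dz": the shift along the tool's x, y, z each as a share of 25 cm, from -1 to 1; "ax", "ay", "az": the turn, a rotation vector about the tool's x, y, z each as a share of 90 degrees, from -1 to 1; "grip": the opening, from -1 (shut) to 1 (fully open), so that 0 is half open. A call has 1 to 5 rows; each row is the pose to reach, as a shift and turn from the pose commanded when the call began, along the tool's axes at that moment; what a row does not reach only later rows make up. A row lasts 1/12 s, in which the tool goes at most 41.7 mm and 7.16 degrees, less where a joint would pass 70% of its speed; a pose out of reach is approached as far as the arm can. A call with a number of a shift or a turn outside -1 to 1 is refused whole. A call with a gripper value outside its range is refused whole. The fingers move at their own pace and stop on an object; FORCE is the grip in N (left out, the last holds). Time passes only in rows, so rows that repeat a pose let the fingers close. It gives the time, the measured TCP pose, the force, the opening and the grip force at its end, in the units of the state.
- manip.get_state(): the state, without advancing time (a new reading comes with each control period).
- manip.get_image(name): name is "side" or "top"; returns a dict with "img" (420x560x3 uint8, red, green, blue), "mtx" (3x3 intrinsics, pixels), "world_to_cam" (4x4, takes a point from world to camera coordinates). Camera axes: x right, y down, z forward; pixel columns grow to the right and rows downward; lengths in m; the calibration is good to about 2 mm. A picture is of the moment at which its call begins. There is no depth.
- manip.sign_off(): hands the job in; it is judged then, once.
The state is a dict: "clock": time; "qpos": joint angles; "qd": joint speeds; "effort": joint torques, N m; "position": TCP position; "ee_rot": TCP orientation; "contact_force": force on the tool from outside, world axes, zero at the start; "moment": the same for the moment, N m; "width": finger opening in m; "gripper_force": force on a finger pad.
Only numpy, scipy, OpenCV 4.12 (cv2) and the standard library are available. Lean on these libraries where they do the work, as an engineer would, in place of code of your own. Each camera call takes 0.05 s, during which the arm holds its last target. There are 200 camera calls.

TASK

The little drawer chest leans towards you, so its drawers keep rolling open. Push the thick wooden wedge, thin end first, squarely under the middle of the chest's front edge until it is jammed tight and has lifted the chest level, then let go and leave it there. The smaller, thin shim on the bench is of no use here: leave it where it lies.

Things in the scene. Friction and masses are not known exactly. Their poses are not given: they have to be found in the camera images.
- wedge_mid (a point): Thick pale wood wedge, 150 long (x, to its thin end), 40 wide (y), flat underneath, upright sides; top slopes from 6 mm at the thin end to 27.5 mm at the thick end. 90 g. Point: mid-length, 8 mm above its underside. It lies flat, left or right (the shim on the other side), thin end away from the robot, turned up to 0.5 rad. Good grip: across the width, 45 mm from the point towards the thick end.
- wedge_tip (a point): Middle of the thin end of the thick wedge, on its underside; 75 mm from wedge_mid along x. It begins to lift the chest about 28 mm behind the chest's front edge; the chest is level with it about 77 mm behind the edge; each further 10 mm lifts the edge 1.4 mm. Pushing takes about 8 to 20 N; the wedge then stays by friction.
- shim_mid (a point): Small thin pale wood shim, to be left alone: only 100 mm long (x, to its thin end), 30 mm wide, 3 mm high at its thin end and 9 mm at the other. Point: its middle in plan, 3 mm above its underside.
- chest_edge (a point): Middle of the lower front edge of the small wooden drawer chest (200 wide, y; 155 deep, x, front to back; 51 high; two drawers side by side). The edge is 10 mm above the bench while it leans, 17 mm when level. Rubber feet stand 84 mm either side of the middle, the space between is open. The chest pivots on its rear feet in a batten fixed to the bench, 160 mm behind the edge, and cannot slide.
- chest (a joint): Lean of the drawer chest in rad: -0.044 at the start (2.5 degrees towards the robot, at its stop), 0 when level, positive when the front is too high. About 5 N rests on the lifted front edge.
Not all that is in view belongs to the job. What is shaped like the part that bears wedge_mid but turquoise is not meant.

How it is judged:
By the outcome, as a careful person would: the job done as asked, in the order asked, and still so for the second after the job is handed in, with the robot touching nothing.
It also fails if it takes over 42 s, if anything falls off the work surface, if the arm or the gripper's body presses on something with over 40 N, if the wrist force passes 120 N, or if a joint passes its speed limit or range.

## Working session

There is one attempt and no reset: what is moved stays moved. The work goes in short steps, Python scripts to look and compute and a shell command to move; the robot and the scene stay as the last step left them, time stands still between calls to the robot, and variables do not carry over. Pictures are saved under pics/ and viewed, at most 10 in all, crops included, and the job is handed in when it is done.

```bash
mkdir -p pics; python3 - <<'E'
from rig import manip
import cv2,pickle
d={n:manip.get_image(n) for n in("side","top")}
pickle.dump(d,open("im0.pkl","wb"))
for n in d: cv2.imwrite(f"pics/{n}0.png",d[n]["img"][:,:,::-1]); print(d[n]["mtx"],d[n]["world_to_cam"])
print(manip.get_state(),manip.pinch_z)
E
```

```text
[[436.28847866   0.         279.73763292]
 [  0.         436.28847866 199.79022244]
 [  0.           0.           1.        ]] [[ 0.98625271 -0.16431088 -0.01753663 -0.58910656]
 [-0.11978723 -0.63780405 -0.76082653  0.20286243]
 [ 0.11382714  0.75246789 -0.64871832  1.35220955]
 [ 0.          0.          0.          1.        ]]
[[470.60044419   0.         275.95579149]
 [  0.         470.60044419 208.67611334]
 [  0.           0.           1.        ]] [[-0.01733544 -0.99978295  0.01155538  0.15101473]
 [-0.98548109  0.01513291 -0.16910949  0.63577781]
 [ 0.16889792 -0.0143192  -0.98552953  1.4055436 ]
 [ 0.          0.          0.          1.        ]]
{'clock': 0.1, 'qpos': array([ 1.22504867e+00,  2.76528672e-01,  1.50600186e+00,  5.23533484e-06,
        1.36075654e+00, -1.20987092e-01]), 'qd': array([ 3.52374384e-04, -4.30782656e-04, -1.96813741e-03,  1.53519695e-05,
        5.57383179e-04, -7.91516902e-05]), 'effort': array([ 1.74989473e-03, -4.17700231e+01, -2.46410751e+01,  2.86002405e-04,
        5.58594606e-03, -1.69785415e-05]), 'position': array([0.1279814 , 0.56007532, 0.23052987]), 'ee_rot': array([-1.98411096e-04,  1.12144386e-01,  9.93691561e-01, -8.23650055e-04]), 'contact_force': array([ 0.19221651,  0.31159877, -0.43543627]), 'moment': array([0.01637253, 0.01828633, 0.0069444 ]), 'gripper_force': 0.0, 'width': 0.08530547910538043} 0.0187
```

View pics/side0.png

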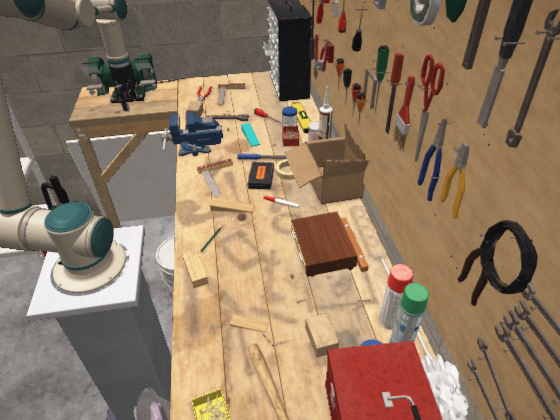

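View pics/top0.png

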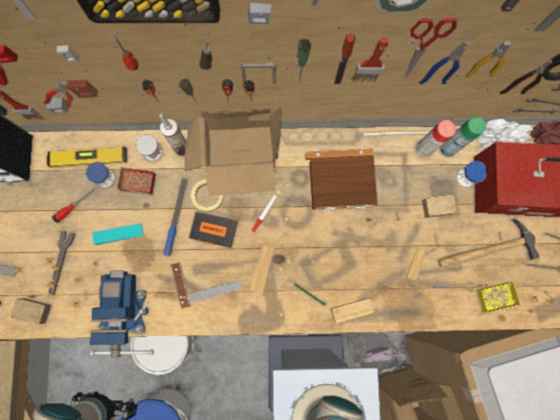

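The top view shows the chest around (343,180), a long wedge near (262,268), the shim near (415,265), and a loose block at (353,310). The arm is out of the way at the left.

```bash
cat > h.py <<'E'
import numpy as np,cv2,pickle
def ray(d,uv,z):
    M=d["world_to_cam"];R,t=M[:3,:3],M[:3,3];c=-R.T@t
    v=R.T@np.linalg.inv(d["mtx"])@np.array([*uv,1.]);return c+v*(z-c[2])/v[2]
def proj(d,p):
    q=d["mtx"]@(d["world_to_cam"]@np.array([*p,1.]))[:3];return q[:2]/q[2]
E
python3 - <<'E'
from h import *
d=pickle.load(open("im0.pkl","rb"))
t=d["top"]["img"][:,:,::-1]; s=d["side"]["img"][:,:,::-1]
a=cv2.resize(t[140:330,235:435],None,fx=3.9,fy=3,interpolation=3) if 0 else cv2.resize(t[140:330,235:435],None,fx=3,fy=3,interpolation=3)
b=cv2.resize(s[180:345,180:380],None,fx=3,fy=3,interpolation=3)
cv2.imwrite("pics/a.png",a);cv2.imwrite("pics/b.png",b)
for uv in [(256,290),(268,246),(409,278),(420,250),(313,208),(376,206)]: print(uv,ray(d["top"],uv,0.01))
E
```

```text
(256, 290) [0.3907989  0.20625819 0.01      ]
(268, 246) [0.52670309 0.16709435 0.01      ]
(409, 278) [ 0.41945425 -0.27190687  0.01      ]
(420, 250) [ 0.50625067 -0.31245552  0.01      ]
(313, 208) [0.64595222 0.02150906 0.01      ]
(376, 206) [ 0.64935464 -0.18073872  0.01      ]
```

View pics/a.png

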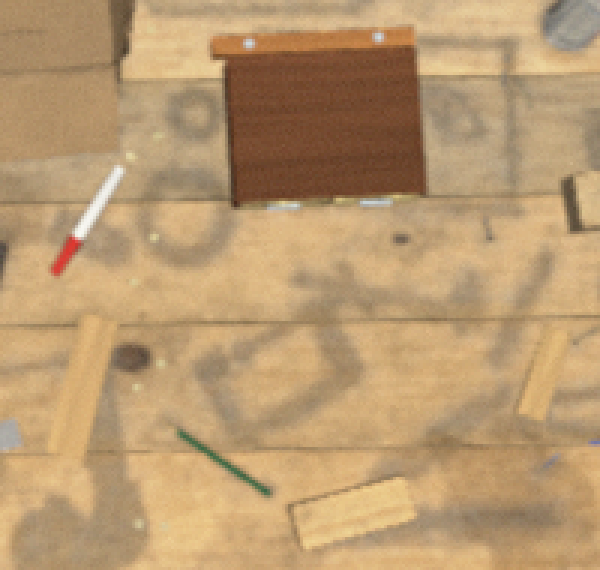

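View pics/b.png

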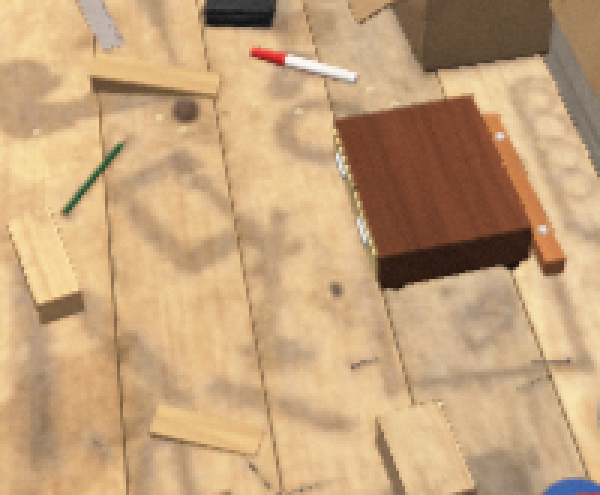

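Crop a: the wedge's thin end spans (84,315)-(117,321) and its thick end (48,453)-(82,459); the chest's front top edge runs (235,206)-(425,194). Crop b: the chest's front top corners are at (337,118) and (380,258), and the wedge's thick end is on the left at (92,55). I'll triangulate these next.

```bash
python3 - <<'E'
from h import *
d=pickle.load(open("im0.pkl","rb"));T,S=d["top"],d["side"]
A=lambda u,v:(u/3+235-.33,v/3+140-.33); B=lambda u,v:(u/3+180-.33,v/3+180-.33)
P=lambda c:c["mtx"]@c["world_to_cam"][:3]
def tri(a,b):
    x=cv2.triangulatePoints(P(T),P(S),np.array(a,float).reshape(2,1),np.array(b,float).reshape(2,1));x=(x[:3]/x[3]).ravel()
    return x,np.linalg.norm(proj(T,x)-a)
for c in(T,S):print("cam",-c["world_to_cam"][:3,:3].T@c["world_to_cam"][:3,3])
for n,a,b in[("FL",(235,206),(337,118)),("FR",(425,194),(380,258)),("BL",(226,60),(472,95)),("BR",(415,47),(531,230))]:print(n,tri(A(*a),B(*b)))
thin=[ray(T,A(*p),.006) for p in((84,315),(117,321))];thick=[ray(T,A(*p),.0275) for p in((48,453),(82,459))]
print("thin",thin,"thick",thick)
a,b=np.mean(thin,0)[:2],np.mean(thick,0)[:2];print("L",np.linalg.norm(a-b),"yaw",np.arctan2(*(a-b)[::-1]),"mid",(a+b)/2,"w",[np.linalg.norm(q[0]-q[1]) for q in(thin,thick)])
# colour mask check
img=cv2.cvtColor(T["img"],cv2.COLOR_RGB2HSV);
for p in((80,390),(140,410),(540,370)):
    u,v=map(int,A(*p));print(img[v-1:v+2,u-1:u+2].reshape(-1,3).mean(0))
E
```

```text
cam [0.39177152 0.16148704 1.49097575]
cam [ 0.45139012 -0.98490441  1.02121528]
FL (array([0.63924062, 0.02627568, 0.06153637]), np.float64(1.0182983215143742))
FR (array([ 0.64693444, -0.17103517,  0.05792135]), np.float64(0.22005489388661628))
BL (array([0.79155083, 0.03133532, 0.06562484]), np.float64(0.4466327408246961))
BR (array([ 0.80032035, -0.16726071,  0.064151  ]), np.float64(0.4563816739203041))
thin [array([0.53154734, 0.18388335, 0.006     ]), array([0.52465831, 0.14923956, 0.006     ])] thick [array([0.38907192, 0.22206088, 0.0275    ]), array([0.38243931, 0.18744724, 0.0275    ])]
L 0.1473818278368374 yaw -0.26213222637483596 mid [0.45692922 0.18565776] w [np.float64(0.035322102664680353), np.float64(0.035243374982222415)]
[ 17.44444444 116.11111111 213.33333333]
[ 17.33333333 102.55555556 211.66666667]
[ 18.         116.22222222 215.33333333]
```

Checks: wedge length 147 mm and chest width 197 mm, depth 153 mm, all close to the given sizes. The chest edge is at about (0.645,-0.072) with yaw 0.037. The wedge mid is at (0.457,0.186) with yaw -0.262, so the grip point is about (0.4135,0.197). I'll move above it.

```bash
cat > go.py <<'E'
import sys,numpy as np
from scipy.spatial.transform import Rotation as R
from rig import manip
def rows(p,yaw):
    s=manip.get_state();q=s["ee_rot"];r=R.from_quat([q[1],q[2],q[3],q[0]])
    c,n=np.cos(yaw),np.sin(yaw)
    g=R.from_matrix(np.array([[-c,-n,0],[-n,c,0],[0,0,-1]]).T.T)
    print("d",np.round(r.inv().apply(np.array(p)-s["position"])/.25,3),"a",np.round((r.inv()*g).as_rotvec()/(np.pi/2),4),"pos",s["position"].round(4),"F",s["contact_force"].round(1),"w",round(s["width"],4),"t",s["clock"])
rows(list(map(float,sys.argv[1:4])),float(sys.argv[4]))
E
python3 -m jog '[{"dx":-0.72,"dy":-0.58},{"dx":-0.72,"dy":-0.58},{"dx":-0.72,"dy":-0.58},{"dx":-0.72,"dy":-0.58},{"dx":-0.72,"dy":-0.58}]'
python3 go.py 0.4135 0.1973 0.12 -0.262
```

```text
d [-1.437 -1.159  0.444] a [-0.0011 -0.0001  0.0237] pos [0.128  0.5601 0.2305] F [ 0.2  0.3 -0.4] w 0.0853 t 0.1schema error: expected keys dx, dy, dz, ax, ay, az, grip
```

```bash
python3 -m jog '[{"dx":-0.72,"dy":-0.58,"dz":0,"ax":0,"ay":0,"az":0.024,"grip":1},{"dx":-0.72,"dy":-0.58,"dz":0,"ax":0,"ay":0,"az":0.024,"grip":1},{"dx":-0.72,"dy":-0.58,"dz":0,"ax":0,"ay":0,"az":0.024,"grip":1},{"dx":-0.72,"dy":-0.58,"dz":0,"ax":0,"ay":0,"az":0.024,"grip":1},{"dx":-0.72,"dy":-0.58,"dz":0,"ax":0,"ay":0,"az":0.024,"grip":1}]'
python3 go.py 0.4135 0.1973 0.12 -0.262
```

```text
clock: 0.52
position: [0.2577, 0.3952, 0.2309]
ee_rot: [-0.0, 0.13, 0.991, -0.0]
contact_force: [1.6, 0.3, 0.0]
width: 0.0856
gripper_force: 0.0
d [-0.807 -0.603  0.444] a [-0.0004 -0.0001  0.0004] pos [0.2577 0.3952 0.2309] F [1.6 0.3 0. ] w 0.0856 t 0.5167
```

```bash
python3 -m jog '[{"dx":-0.81,"dy":-0.6,"dz":0.44,"ax":0,"ay":0,"az":0,"grip":1},{"dx":-0.81,"dy":-0.6,"dz":0.44,"ax":0,"ay":0,"az":0,"grip":1},{"dx":-0.81,"dy":-0.6,"dz":0.44,"ax":0,"ay":0,"az":0,"grip":1},{"dx":-0.81,"dy":-0.6,"dz":0.44,"ax":0,"ay":0,"az":0,"grip":1},{"dx":-0.81,"dy":-0.6,"dz":0.44,"ax":0,"ay":0,"az":0,"grip":1}]'
python3 go.py 0.4135 0.1973 0.09 -0.262
```

```text
clock: 0.93
position: [0.3764, 0.2457, 0.1472]
ee_rot: [0.0, 0.131, 0.991, 0.0]
contact_force: [0.8, 0.9, 1.4]
width: 0.0852
gripper_force: 0.0
d [-0.193 -0.149  0.229] a [ 0.0002  0.0001 -0.0003] pos [0.3764 0.2457 0.1472] F [0.8 0.9 1.4] w 0.0852 t 0.9333
```

```bash
python3 -m jog '[{"dx":-0.18,"dy":-0.14,"dz":0.22,"ax":0,"ay":0,"az":0,"grip":1},{"dx":-0.18,"dy":-0.14,"dz":0.22,"ax":0,"ay":0,"az":0,"grip":1},{"dx":-0.18,"dy":-0.14,"dz":0.22,"ax":0,"ay":0,"az":0,"grip":1},{"dx":-0.18,"dy":-0.14,"dz":0.22,"ax":0,"ay":0,"az":0,"grip":1},{"dx":-0.18,"dy":-0.14,"dz":0.22,"ax":0,"ay":0,"az":0,"grip":1}]'
python3 go.py 0.4135 0.1973 0.0 -0.262
python3 - <<'E'
from rig import manip
import cv2
from h import *
t,s=[manip.get_image(n) for n in("top","side")]
pos=manip.get_state()["position"]
print(proj(t,pos),proj(s,pos))
a=cv2.resize(t["img"][225:315,215:325,::-1],None,fx=5,fy=5,interpolation=3)
b=cv2.resize(s["img"][175:235,180:280,::-1],None,fx=5,fy=5,interpolation=3)
b=cv2.copyMakeBorder(b,0,0,0,50,0);cv2.imwrite("pics/c.png",np.vstack([a[:300],b[:300]]))
E
```

```text
clock: 1.35
position: [0.4101, 0.2023, 0.0931]
ee_rot: [-0.0, 0.131, 0.991, 0.0]
contact_force: [0.2, 0.4, -0.1]
width: 0.0854
gripper_force: 0.0
d [-0.018 -0.016  0.372] a [ 0.0002 -0.0004 -0.0008] pos [0.4101 0.2023 0.0931] F [ 0.2  0.4 -0.1] w 0.0854 t 1.35
[256.17469273 283.24710244] [215.52727015 185.97274685]
```

View pics/c.png

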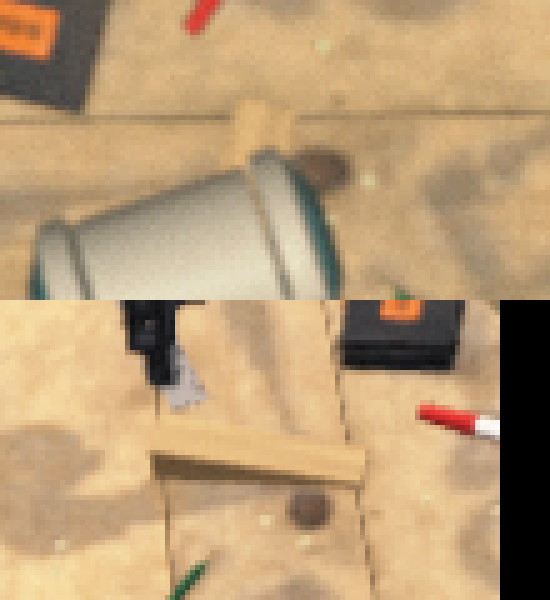

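The picture shows the near finger just above the wedge's thick half (crop 180,390), lined up with it. I'll descend and close.

```bash
python3 -m jog '[{"dx":-0.018,"dy":-0.016,"dz":0.13,"ax":0,"ay":0,"az":0,"grip":1},{"dx":-0.018,"dy":-0.016,"dz":0.24,"ax":0,"ay":0,"az":0,"grip":1},{"dx":-0.018,"dy":-0.016,"dz":0.32,"ax":0,"ay":0,"az":0,"grip":1},{"dx":-0.018,"dy":-0.016,"dz":0.366,"ax":0,"ay":0,"az":0,"grip":1},{"dx":-0.018,"dy":-0.016,"dz":0.366,"ax":0,"ay":0,"az":0,"grip":1}]' && python3 -m jog '[{"dx":0,"dy":0,"dz":0,"ax":0,"ay":0,"az":0,"grip":-1},{"dx":0,"dy":0,"dz":0,"ax":0,"ay":0,"az":0,"grip":-1},{"dx":0,"dy":0,"dz":0,"ax":0,"ay":0,"az":0,"grip":-1},{"dx":0,"dy":0,"dz":0,"ax":0,"ay":0,"az":0,"grip":-1},{"dx":0,"dy":0,"dz":0,"ax":0,"ay":0,"az":0,"grip":-1}]' 60
python3 go.py 0.4135 0.1973 0.0 -0.262
```

```text
clock: 1.87
position: [0.4118, 0.1976, 0.0003]
ee_rot: [-0.001, 0.13, 0.992, -0.001]
contact_force: [-0.9, 0.2, -0.6]
width: 0.0855
gripper_force: 0.0
clock: 2.28
position: [0.4146, 0.1976, 0.0029]
ee_rot: [0.001, 0.131, 0.991, 0.001]
contact_force: [-1.0, 0.7, 6.2]
width: 0.039
gripper_force: 61.2
d [ 0.004 -0.002  0.012] a [ 0.0013  0.0016 -0.0003] pos [0.4146 0.1976 0.0029] F [-1.   0.7  6.2] w 0.039 t 2.2833
```

```bash
python3 -m jog '[{"dx":0,"dy":0,"dz":-0.06,"ax":0,"ay":0,"az":0,"grip":-1},{"dx":0,"dy":0,"dz":-0.14,"ax":0,"ay":0,"az":0,"grip":-1},{"dx":0,"dy":0,"dz":-0.2,"ax":0,"ay":0,"az":0,"grip":-1},{"dx":0,"dy":0,"dz":-0.2,"ax":0,"ay":0,"az":0,"grip":-1},{"dx":0,"dy":0,"dz":-0.2,"ax":0,"ay":0,"az":0,"grip":-1}]' 
python3 go.py 0.490 -0.078 0.053 0.037
```

```text
clock: 2.7
position: [0.4143, 0.1971, 0.0523]
ee_rot: [0.001, 0.131, 0.991, 0.001]
contact_force: [-0.1, -0.2, -0.6]
width: 0.039
gripper_force: 60.7
d [-0.578 -0.984 -0.003] a [ 0.0008  0.0016 -0.1907] pos [0.4143 0.1971 0.0523] F [-0.1 -0.2 -0.6] w 0.039 t 2.7
```

```bash
python3 -m jog '[{"dx":-0.03,"dy":-0.06,"dz":0,"ax":0,"ay":0,"az":-0.02,"grip":-1},{"dx":-0.1,"dy":-0.17,"dz":0,"ax":0,"ay":0,"az":-0.05,"grip":-1},{"dx":-0.17,"dy":-0.29,"dz":0,"ax":0,"ay":0,"az":-0.08,"grip":-1},{"dx":-0.24,"dy":-0.41,"dz":0,"ax":0,"ay":0,"az":-0.11,"grip":-1},{"dx":-0.3,"dy":-0.5,"dz":0,"ax":0,"ay":0,"az":-0.14,"grip":-1}]' 
python3 go.py 0.490 -0.078 0.053 0.037
```

```text
clock: 3.12
position: [0.4528, 0.0547, 0.0504]
ee_rot: [-0.001, 0.02, 1.0, -0.0]
contact_force: [0.3, 0.1, -1.7]
width: 0.0386
gripper_force: 60.7
d [-0.17  -0.525 -0.011] a [-0.0003 -0.0014 -0.0492] pos [0.4528 0.0547 0.0504] F [ 0.3  0.1 -1.7] w 0.0386 t 3.1167
```

```bash
python3 -m jog '[{"dx":-0.04,"dy":-0.12,"dz":0,"ax":0,"ay":0,"az":-0.02,"grip":-1},{"dx":-0.09,"dy":-0.26,"dz":0,"ax":0,"ay":0,"az":-0.04,"grip":-1},{"dx":-0.14,"dy":-0.4,"dz":0,"ax":0,"ay":0,"az":-0.049,"grip":-1},{"dx":-0.165,"dy":-0.5,"dz":0,"ax":0,"ay":0,"az":-0.049,"grip":-1},{"dx":-0.165,"dy":-0.5,"dz":0,"ax":0,"ay":0,"az":-0.049,"grip":-1}]' 
python3 go.py 0.490 -0.078 0.005 0.037
```

```text
clock: 3.53
position: [0.4913, -0.0746, 0.0505]
ee_rot: [0.001, -0.015, 1.0, -0.001]
contact_force: [0.2, -0.3, -1.4]
width: 0.0388
gripper_force: 60.8
d [ 0.006 -0.013  0.182] a [-0.0015  0.0009 -0.0042] pos [ 0.4913 -0.0746  0.0505] F [ 0.2 -0.3 -1.4] w 0.0388 t 3.5333
```

```bash
python3 -m jog '[{"dx":0,"dy":-0.007,"dz":0.06,"ax":0,"ay":0,"az":-0.004,"grip":-1},{"dx":0,"dy":-0.013,"dz":0.13,"ax":0,"ay":0,"az":-0.004,"grip":-1},{"dx":0,"dy":-0.013,"dz":0.17,"ax":0,"ay":0,"az":-0.004,"grip":-1},{"dx":0,"dy":-0.013,"dz":0.186,"ax":0,"ay":0,"az":-0.004,"grip":-1},{"dx":0,"dy":-0.013,"dz":0.186,"ax":0,"ay":0,"az":-0.004,"grip":-1}]' 
python3 go.py 0.490 -0.078 0.005 0.037
python3 - <<'E'
from rig import manip
import cv2
from h import *
t,s=[manip.get_image(n) for n in("top","side")]
pickle.dump({"top":t,"side":s},open("im1.pkl","wb"))
a=cv2.resize(t["img"][185:285,290:420,::-1],None,fx=4,fy=3,interpolation=3)
b=cv2.resize(s["img"][210:285,230:360,::-1],None,fx=4,fy=4,interpolation=3)
cv2.imwrite("pics/d.png",np.vstack([a,b]))
E
```

```text
clock: 3.95
position: [0.488, -0.0724, 0.0038]
ee_rot: [-0.002, -0.02, 1.0, 0.001]
contact_force: [0.3, -0.3, -1.0]
width: 0.0389
gripper_force: 60.8
d [-0.007 -0.023 -0.005] a [ 0.0009 -0.0023  0.0024] pos [ 0.488  -0.0724  0.0038] F [ 0.3 -0.3 -1. ] w 0.0389 t 3.95
```

View pics/d.png

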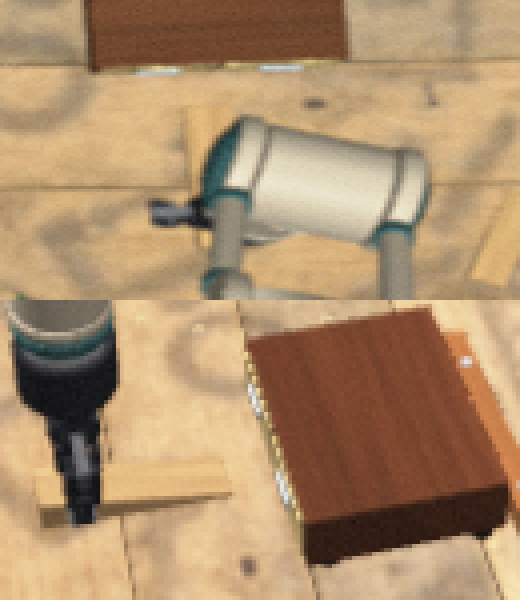

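Picture d shows the wedge flat on the bench in front of the chest. Its thin end is at about (220..231, 460..494) in the side crop, and its left thin corner at (190,107) in the top crop.

```bash
python3 - <<'E'
from h import *
d=pickle.load(open("im1.pkl","rb"));T,S=d["top"],d["side"]
B=lambda u,v:(230+u/4-.4,210+(v-300)/4-.4);A=lambda u,v:(290+u/4-.4,185+v/3-.3)
print("near thin",ray(S,B(231,494),.003),"far thin top",ray(S,B(220,460),.006),"near thin top",ray(S,B(231,489),.006),"top L",ray(T,A(189,106),.006))
print("thick far top",ray(S,B(34,470),.0275),"thick near",ray(S,B(41,528),.003))
for u,v in((189,106),(188,170),(193,183)):print(ray(T,A(u,v),.012))
print([proj(T,p) for p in((0.645,-.0724,.06),)])
print("chest FL,FR", [ray(T,A(u,v),.061) for u,v in((90,71),(348,62))])
E
```

```text
near thin [ 0.60740409 -0.08380862  0.003     ] far thin top [ 0.60474417 -0.04965438  0.006     ] near thin top [ 0.60786289 -0.08136875  0.006     ] top L [ 0.60648428 -0.05390356  0.006     ]
thick far top [ 0.45857912 -0.05389658  0.0275    ] thick near [ 0.45847824 -0.09176265  0.003     ]
[ 0.60561674 -0.05303328  0.012     ]
[ 0.53763158 -0.04957275  0.012     ]
[ 0.52388307 -0.05298121  0.012     ]
[array([344.75340772, 205.08948745])]
chest FL,FR [array([0.63609363, 0.02914482, 0.061     ]), array([ 0.64244504, -0.17092122,  0.061     ])]
```

```bash
python3 -m jog '[{"dx":-0.04,"dy":-0.016,"dz":0,"ax":0,"ay":0,"az":0.001,"grip":-1},{"dx":-0.1,"dy":-0.016,"dz":0,"ax":0,"ay":0,"az":0.001,"grip":-1},{"dx":-0.16,"dy":-0.016,"dz":0,"ax":0,"ay":0,"az":0.001,"grip":-1},{"dx":-0.2,"dy":-0.016,"dz":0,"ax":0,"ay":0,"az":0.001,"grip":-1},{"dx":-0.22,"dy":-0.016,"dz":0,"ax":0,"ay":0,"az":0.001,"grip":-1}]' 90
python3 go.py 0.60 -0.0727 0.004 0.037
```

```text
clock: 4.47
position: [0.5461, -0.0749, 0.0047]
ee_rot: [-0.0, -0.02, 1.0, -0.0]
contact_force: [-1.0, 0.6, -2.1]
width: 0.0383
gripper_force: 95.2
d [-0.216  0.     0.003] a [-0.     -0.      0.0016] pos [ 0.5461 -0.0749  0.0047] F [-1.   0.6 -2.1] w 0.0383 t 4.4667
```

```bash
python3 -m jog '[{"dx":-0.02,"dy":0,"dz":0,"ax":0,"ay":0,"az":0,"grip":-1},{"dx":-0.045,"dy":0,"dz":0,"ax":0,"ay":0,"az":0,"grip":-1},{"dx":-0.07,"dy":0,"dz":0,"ax":0,"ay":0,"az":0,"grip":-1},{"dx":-0.095,"dy":0,"dz":0,"ax":0,"ay":0,"az":0,"grip":-1},{"dx":-0.12,"dy":0,"dz":0,"ax":0,"ay":0,"az":0,"grip":-1}]'
python3 go.py 0.60 -0.0727 0.004 0.037
```

```text
clock: 4.88
position: [0.5713, -0.0731, 0.0041]
ee_rot: [-0.004, -0.02, 1.0, 0.001]
contact_force: [-5.8, -0.3, -1.8]
width: 0.0385
gripper_force: 95.3
d [-0.115 -0.003 -0.001] a [ 0.001  -0.0046  0.0015] pos [ 0.5713 -0.0731  0.0041] F [-5.8 -0.3 -1.8] w 0.0385 t 4.8833
```

```bash
python3 -m jog '[{"dx":-0.02,"dy":0,"dz":0,"ax":0,"ay":0,"az":0,"grip":-1},{"dx":-0.04,"dy":0,"dz":0,"ax":0,"ay":0,"az":0,"grip":-1},{"dx":-0.06,"dy":0,"dz":0,"ax":0,"ay":0,"az":0,"grip":-1},{"dx":-0.08,"dy":0,"dz":0,"ax":0,"ay":0,"az":0,"grip":-1},{"dx":-0.08,"dy":0,"dz":0,"ax":0,"ay":0,"az":0,"grip":-1}]'
python3 go.py 0.60 -0.0727 0.004 0.037
python3 - <<'E'
from rig import manip
from h import *
s=manip.get_image("side");pickle.dump(s,open("im2.pkl","wb"))
o=pickle.load(open("im1.pkl","rb"))["side"]
cv2.imwrite("pics/e.png",np.hstack([cv2.resize(x["img"][210:290,275:365,::-1],None,fx=4.4,fy=6,interpolation=3) for x in(o,s)]))
E
```

```text
clock: 5.3
position: [0.5931, -0.0725, 0.0041]
ee_rot: [-0.002, -0.02, 1.0, 0.001]
contact_force: [-3.1, 0.4, -4.4]
width: 0.038
gripper_force: 95.3
d [-0.027 -0.002  0.   ] a [ 0.0007 -0.0025  0.0015] pos [ 0.5931 -0.0725  0.0041] F [-3.1  0.4 -4.4] w 0.038 t 5.3
```

View pics/e.png

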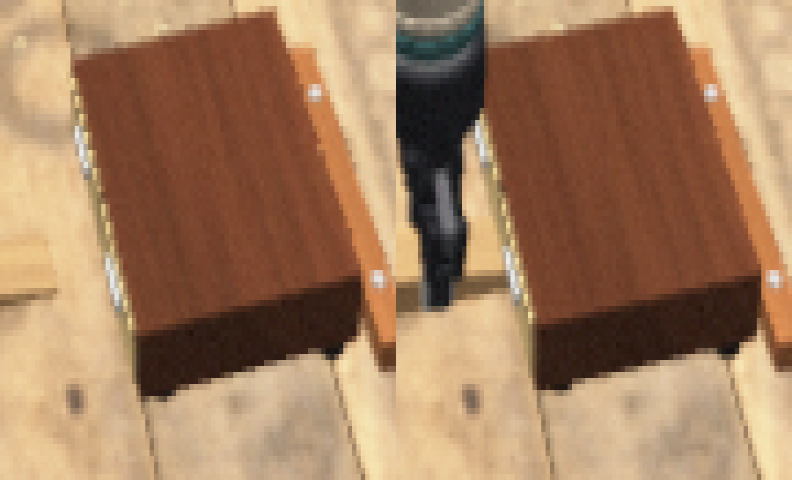

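The chest's front has risen: its near top corner moved from crop y=333 to 325. I'll measure the lean by tracking corners between the two pictures.

```bash
cat > lean.py <<'E'
from h import *
import sys
from rig import manip
o=pickle.load(open("im1.pkl","rb"))["side"]
ims=[pickle.load(open("im2.pkl","rb"))] if len(sys.argv)<2 else [manip.get_image("side")]
g=lambda x:cv2.cvtColor(x["img"],cv2.COLOR_RGB2GRAY)
y=0.037;u=np.array([np.cos(y),np.sin(y),0]);n=np.array([-u[1],u[0],0]);E=np.array([.645,-.0715,0]);piv=E+.16*u
def pt(f,l,h,th): # body coords (behind edge, left, above edge bottom) at lean th
    a=th; x=f-.16;z=h+.017
    return piv+u*(x*np.cos(a)+z*np.sin(a))+n*l+np.array([0,0,-x*np.sin(a)+z*np.cos(a)])
B=[(0,-.1,.051),(0,-.1,.0),(.08,-.1,.051),(.0,-.05,.051),(.155,-.1,.051)]
p0=np.array([proj(o,pt(*b,-.044)) for b in B],np.float32).reshape(-1,1,2)
print("pred px",p0.reshape(-1,2).round(1).tolist())
for im in ims:
    for w in(11,15,21):
        q,st,e=cv2.calcOpticalFlowPyrLK(g(o),g(im),p0,None,winSize=(w,w),maxLevel=1)
        d=(q-p0).reshape(-1,2);J=np.array([proj(o,pt(*b,0))-proj(o,pt(*b,-.044)) for b in B])
        if w==11:print("full",J.round(2).tolist())
        print(w,d.round(2).tolist(),"frac",[(round(float(a@b/(b@b)),2)) for a,b in zip(d,J)])
E
python3 lean.py
```

```text
pred px [[305.79998779296875, 265.20001220703125], [306.1000061035156, 276.5], [332.5, 259.8999938964844], [301.6000061035156, 252.6999969482422], [357.29998779296875, 255.0]]
full [[1.01, -1.8], [0.25, -1.58], [1.04, -0.99], [0.97, -1.79], [0.98, -0.23]]
11 [[0.6800000071525574, -1.4500000476837158], [0.11999999731779099, -1.2899999618530273], [1.0499999523162842, -0.9200000166893005], [0.8999999761581421, -1.3200000524520874], [0.36000001430511475, -0.1599999964237213]] frac [0.77, 0.81, 0.97, 0.78, 0.39]
15 [[0.6299999952316284, -1.5199999809265137], [0.18000000715255737, -1.2400000095367432], [1.0700000524520874, -0.8899999856948853], [0.7799999713897705, -1.4500000476837158], [0.30000001192092896, -0.07999999821186066]] frac [0.79, 0.79, 0.96, 0.81, 0.31]
21 [[0.5199999809265137, -1.2699999809265137], [0.2199999988079071, -1.2200000286102295], [1.6699999570846558, -0.800000011920929], [0.9200000166893005, -1.0800000429153442], [0.2800000011920929, 0.029999999329447746]] frac [0.66, 0.78, 1.22, 0.68, 0.26]
```

Two estimates agree: optical flow gives 79% of the lift, and the tip is about 68 mm under. About 9 mm more is needed.

```bash
python3 -m jog '[{"dx":-0.012,"dy":0,"dz":0,"ax":0,"ay":0,"az":0,"grip":-1},{"dx":-0.024,"dy":0,"dz":0,"ax":0,"ay":0,"az":0,"grip":-1},{"dx":-0.036,"dy":0,"dz":0,"ax":0,"ay":0,"az":0,"grip":-1},{"dx":-0.036,"dy":0,"dz":0,"ax":0,"ay":0,"az":0,"grip":-1},{"dx":-0.036,"dy":0,"dz":0,"ax":0,"ay":0,"az":0,"grip":-1}]'
python3 go.py 0.603 -0.0727 0.004 0.037; python3 lean.py 1
```

```text
clock: 5.77
position: [0.6042, -0.0726, 0.0048]
ee_rot: [0.0, -0.02, 1.0, 0.0]
contact_force: [-2.2, 1.7, -6.0]
width: 0.038
gripper_force: 95.1
d [ 0.005 -0.     0.003] a [0.0001 0.0004 0.0013] pos [ 0.6042 -0.0726  0.0048] F [-2.2  1.7 -6. ] w 0.038 t 5.7667
pred px [[305.79998779296875, 265.20001220703125], [306.1000061035156, 276.5], [332.5, 259.8999938964844], [301.6000061035156, 252.6999969482422], [357.29998779296875, 255.0]]
full [[1.01, -1.8], [0.25, -1.58], [1.04, -0.99], [0.97, -1.79], [0.98, -0.23]]
11 [[0.9399999976158142, -2.2200000286102295], [0.18000000715255737, -1.7400000095367432], [1.340000033378601, -1.2100000381469727], [3.190000057220459, 14.069999694824219], [0.550000011920929, -0.17000000178813934]] frac [1.16, 1.09, 1.25, -5.33, 0.57]
15 [[0.8299999833106995, -2.319999933242798], [0.25999999046325684, -1.7100000381469727], [1.350000023841858, -1.2000000476837158], [0.8500000238418579, -2.740000009536743], [0.4399999976158142, -0.07999999821186066]] frac [1.17, 1.08, 1.25, 1.38, 0.44]
21 [[0.699999988079071, -1.9600000381469727], [0.33000001311302185, -1.7100000381469727], [1.8899999856948853, -1.0099999904632568], [0.8399999737739563, -2.5], [0.38999998569488525, 0.03999999910593033]] frac [0.99, 1.09, 1.43, 1.28, 0.37]
```

Lean is now about level, 0 to +0.2° while the wedge is held slightly up. I'll ease down 1.5 mm, release and measure.

```bash
python3 -m jog '[{"dx":0,"dy":0,"dz":0.006,"ax":0,"ay":0,"az":0,"grip":-1},{"dx":0,"dy":0,"dz":0.006,"ax":0,"ay":0,"az":0,"grip":-1},{"dx":0,"dy":0,"dz":0.006,"ax":0,"ay":0,"az":0,"grip":0.2},{"dx":0,"dy":0,"dz":0.006,"ax":0,"ay":0,"az":0,"grip":0.6},{"dx":0,"dy":0,"dz":0.006,"ax":0,"ay":0,"az":0,"grip":0.6}]'
python3 -m jog '[{"dx":0,"dy":0,"dz":0,"ax":0,"ay":0,"az":0,"grip":0.6},{"dx":0,"dy":0,"dz":-0.06,"ax":0,"ay":0,"az":0,"grip":0.6},{"dx":0,"dy":0,"dz":-0.14,"ax":0,"ay":0,"az":0,"grip":0.6},{"dx":0.1,"dy":0,"dz":-0.28,"ax":0,"ay":0,"az":0,"grip":0.6},{"dx":0.2,"dy":0,"dz":-0.44,"ax":0,"ay":0,"az":0,"grip":0.6}]'
python3 -m jog '[{"dx":0.16,"dy":0,"dz":-0.1,"ax":0,"ay":0,"az":0,"grip":0.6},{"dx":0.32,"dy":0,"dz":-0.1,"ax":0,"ay":0,"az":0,"grip":0.6},{"dx":0.48,"dy":0,"dz":-0.1,"ax":0,"ay":0,"az":0,"grip":0.6},{"dx":0.6,"dy":0,"dz":-0.1,"ax":0,"ay":0,"az":0,"grip":0.6},{"dx":0.6,"dy":0,"dz":-0.1,"ax":0,"ay":0,"az":0,"grip":0.6}]'
python3 lean.py 1; python3 - <<'E'
from rig import manip
from h import *
t,s=[manip.get_image(n) for n in("top","side")]
pickle.dump({"top":t,"side":s},open("im3.pkl","wb"))
cv2.imwrite("pics/f.png",np.vstack([cv2.resize(t["img"][150:250,290:400,::-1],(600,300),interpolation=3),cv2.resize(s["img"][210:285,250:365,::-1],(600,300),interpolation=3)]))
E
```

```text
clock: 6.23
position: [0.6059, -0.0731, 0.0048]
ee_rot: [0.002, -0.02, 1.0, -0.001]
contact_force: [-0.3, 0.0, 0.1]
width: 0.0686
gripper_force: 0.0
clock: 6.65
position: [0.5571, -0.0745, 0.1079]
ee_rot: [-0.0, -0.02, 1.0, 0.0]
contact_force: [-0.2, -1.0, 0.4]
width: 0.0684
gripper_force: 0.0
clock: 7.07
position: [0.4001, -0.0788, 0.1326]
ee_rot: [-0.003, -0.019, 1.0, 0.001]
contact_force: [-0.1, 0.6, -0.2]
width: 0.0682
gripper_force: 0.0
pred px [[305.79998779296875, 265.20001220703125], [306.1000061035156, 276.5], [332.5, 259.8999938964844], [301.6000061035156, 252.6999969482422], [357.29998779296875, 255.0]]
full [[1.01, -1.8], [0.25, -1.58], [1.04, -0.99], [0.97, -1.79], [0.98, -0.23]]
11 [[0.7200000286102295, -1.7599999904632568], [0.11999999731779099, -1.5299999713897705], [1.2200000286102295, -1.100000023841858], [0.9100000262260437, -1.6299999952316284], [0.47999998927116394, -0.20000000298023224]] frac [0.91, 0.96, 1.14, 0.92, 0.5]
15 [[0.6399999856948853, -1.840000033378601], [0.17000000178813934, -1.5199999809265137], [1.2300000190734863, -1.090000033378601], [0.7900000214576721, -1.7400000095367432], [0.4000000059604645, -0.11999999731779099]] frac [0.93, 0.95, 1.14, 0.93, 0.42]
21 [[0.5299999713897705, -1.6699999570846558], [0.23999999463558197, -1.4800000190734863], [1.75, -0.9100000262260437], [0.8899999856948853, -1.4800000190734863], [0.36000001430511475, -0.019999999552965164]] frac [0.83, 0.93, 1.32, 0.85, 0.35]
```

View pics/f.png

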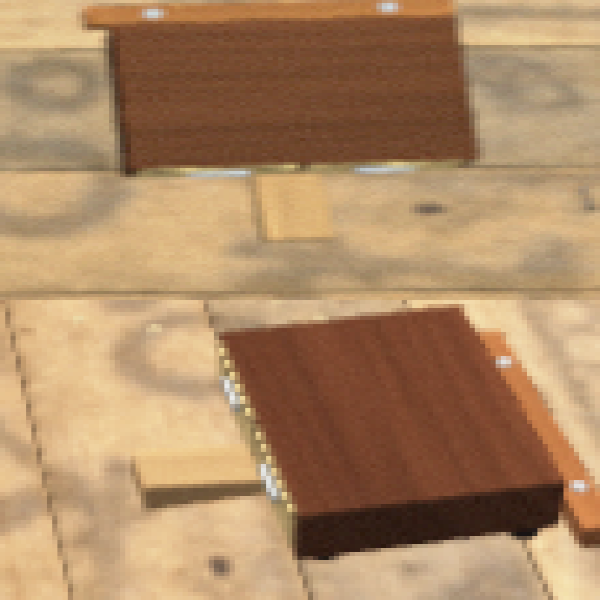

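Picture f shows the arm clear and the wedge jammed under the chest near the middle. In the top crop the thick end is at (265,240)-(333,238) and the chest front at (127,172)-(475,160). I'll check depth and centring in numbers.

```bash
python3 - <<'E'
from h import *
d=pickle.load(open("im3.pkl","rb"));T,S=d["top"],d["side"]
A=lambda u,v:(290+u/600*110-.4,150+v/3-.4)
B=lambda u,v:(250+u/600*115-.4,210+(v-300)/4-.4)
a,b=ray(T,A(264,240),.0275),ray(T,A(333,238),.0275);L,R=ray(T,A(126,173),.068),ray(T,A(476,160),.068)
c,e=ray(T,A(257,178),.018),ray(T,A(326,178),.018)
print("thick",a,b,(a+b)/2,"front",L,R,(L+R)/2,"wedge at edge",(c+e)/2)
print("side thick far/near top",ray(S,B(133,459),.0275),ray(S,B(146,488),.0275),"near bottom",ray(S,B(147,506),0))
E
```

```text
thick [ 0.5730163  -0.05320713  0.0275    ] [ 0.57449047 -0.09304668  0.0275    ] [ 0.57375339 -0.0731269   0.0275    ] front [0.63829768 0.02784352 0.068     ] [ 0.64881919 -0.17052636  0.068     ] [ 0.64355843 -0.07134142  0.068     ] wedge at edge [ 0.64010008 -0.07329082  0.018     ]
side thick far/near top [ 0.57269482 -0.06310599  0.0275    ] [ 0.57546771 -0.0941494   0.0275    ] near bottom [ 0.57649144 -0.08800478  0.        ]
```

```bash
python3 -c "
from rig import manip
print(manip.sign_off())"
```

```text
the job is handed in; nothing more can be done
None
```

I pushed the thick wedge thin end first under the middle of the chest's front edge, released it and handed the job in. By camera, its tip is about 79 mm behind the edge, within 2 mm of centre, and the chest is level to within about 0.2°. The shim was not touched. The hand-in call returned no verdict.

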